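# Size a sealing cap on the sloping step gauge

### The arm

A 6-joint arm with a two-finger parallel gripper is mounted at the origin on a cart in front of the work surface, level with it; the furniture and walls round the work are solid. World frame = base frame: x ahead of the robot, y to its left, z up, the work surface at z = 0. Lengths are in mm, angles in rad, forces in N, time in s.
With the tool pointing down it reaches from about 300 to 775 mm from the base axis. Payload 14.6 kg.
Tool frame: the origin (TCP) lies on the centre line of the jaws, within the pads' length; the fingertips stand 22 mm ahead of it and the grasp point (between the pads) lies 3 mm ahead of it (manip.tcp_to_tips is the distance from the TCP to the fingertips, in mm); z points along the fingers, y is the direction in which the jaws open and shut (so a half turn about z gives the same grasp; the last joint's range is limited). The gripper opens to 94 mm and grips with 3 to 60 N. Pads are 16 mm wide; open, the fingers measure 119 mm over their backs; the gripper's body (75 mm by 177 mm) begins 78 mm behind the grasp point.
Start: joints at [1.278, 0.3, 1.521, -0, 1.321, -0.067], TCP at [123.135, 536.029, 227.446] pointing down, gripper open.
Joint ranges: [-3.03, 3.03], [-0.79, 2.21], [0.23, 2.52], [-1.04, 4.18], [0, 3.07], [-2.55, 2.55]. Speed limits (rad/s): [2.22, 2.22, 2.57, 3.14, 3.14, 3.14].

### API

Orientations are given as [roll, pitch, yaw] about the fixed x, y, z axes, in that order (R = Rz(yaw) Ry(pitch) Rx(roll)).
In Python, from cell import manip, vision, workorder gives the robot as it stands.
- The arm moves only by the tool carry_out, never from a script. Its argument "deltas" is a list of rows, each a list of 3 entries, a list of its own where there are three numbers: the shift along the tool's x, y, z in cm, then the turn about the tool's z in degrees, then the opening, from 0 (shut) to 1 (fully open). A call has 1 to 20 rows; each row shifts and turns the commanded pose from where the row before left it, along the tool's axes as they then stand; what a row does not reach is not made up. A row lasts 1/12 s, in which the tool goes at most 41.7 mm and 7.16 degrees, less where a joint would pass 70% of its speed; a pose out of reach is approached as far as the arm can. A call with a gripper value outside its range is refused whole. The fingers move at their own pace and stop on an object; "grip_force" is the grip in N (left out, the last holds). Time passes only in rows, so rows that do not move let the fingers close. It gives the time, the measured TCP pose, the force and the opening at its end, in the units of the state.
- manip.read_state(): the state, without advancing time (a new reading comes with each control period).
- vision.camera(name): name is "scene" or "top" or "wrist"; returns (picture, depth): 384x512x3 uint8, red, green, blue; 384x512 float32, mm along the optical axis (not along the pixel's ray), 0 where there is no reading.
- vision.calibration(name): a dict with "mtx" (3x3 intrinsics, pixels), "distortion" ([k1, k2, p1, p2, k3] as OpenCV has them; the pictures are not rectified), "eye" and "orientation" of the camera in the world. Camera axes: x right, y down, z forward; pixel columns grow to the right and rows downward; lengths in mm; the calibration is good to about 2 mm. A picture is of the moment at which its call begins: read the wrist's pose just before it. calibration takes no time and is no camera call; for the wrist camera it gives the pose at the moment of the call.
- workorder.sign_off(): hands the job in, once; it reports no verdict.
The state is a dict: "clock": time; "joints": joint angles; "qd": joint speeds; "effort": joint torques, N m; "eef_pos": TCP position; "eef_rot": TCP orientation; "wrist_force": force on the tool from outside, world axes, zero at the start; "moment": the same for the moment, N m; "finger_gap": finger opening in mm.
Only numpy, scipy, OpenCV 4.12 (cv2) and the standard library are available. Lean on these libraries where they do the work, as an engineer would, in place of code of your own. Each camera call takes 0.05 s, during which the arm holds its last target.

### The job

Take the cap that stands alone in the front compartment of the white tray by its knob and find its size on the sloping step gauge: offer it squarely to the recesses one after another, from the smallest upward, letting it touch each one without forcing it, until it drops into one. Leave it lying flat on the floor of that recess, let go and draw the gripper away, and leave the two spare caps and everything else where they are.

Things in the scene. Friction and masses are not known exactly. Their poses are not given: they have to be found in the camera images.
- cap_p_mid (a point): middle of one of three grey sealing caps, alike but for the flange: a flat round flange 34, 42 or 50 mm in diameter (not told which) and 8 mm thick, lower edge chamfered 1 mm, with an upright round knob in its middle, 18 mm in diameter and 30 mm high, to grip it by. 38 mm high in all, about 50 g. This point is on its axis, 19 mm above its underside; z is its axis, up
- cap_q_mid (a point): middle of one of three grey sealing caps, alike but for the flange: a flat round flange 34, 42 or 50 mm in diameter (not told which) and 8 mm thick, lower edge chamfered 1 mm, with an upright round knob in its middle, 18 mm in diameter and 30 mm high, to grip it by. 38 mm high in all, about 50 g. This point is on its axis, 19 mm above its underside; z is its axis, up
- cap_r_mid (a point): middle of one of three grey sealing caps, alike but for the flange: a flat round flange 34, 42 or 50 mm in diameter (not told which) and 8 mm thick, lower edge chamfered 1 mm, with an upright round knob in its middle, 18 mm in diameter and 30 mm high, to grip it by. 38 mm high in all, about 50 g. This point is on its axis, 19 mm above its underside; z is its axis, up
- cap_p: the same cap as cap_p_mid; origin at the centre of its underside
- cap_q: the same cap as cap_q_mid; origin at the centre of its underside
- cap_r: the same cap as cap_r_mid; origin at the centre of its underside
- tray_front (a point): middle of the front compartment (nearer the robot) of a fixed white tray, 170 mm (x, away from robot) by 176 mm (y), at floor level, 4 mm above the worktop; walls and divider 4 mm thick, tops 14 mm above the worktop. One cap stands alone here, within 35 mm of this point; two spares stand in the rear compartment, about 82 mm farther along x, 44 mm either side
- gauge: the step gauge: an aluminium plate 78 x 224 x 12 mm with four round blind recesses in a row, on a fixed grey foot so that its face slopes 30 degrees down towards the robot. Origin on the worktop under its middle; y runs along the row towards the smallest recess, x away from the robot, z up
- step1 (a point): mouth centre of gauge recess 1 (smallest, leftmost; 1 dot at its lower edge): 30 mm in diameter, 8 mm deep, flat floor, sharp rim. z points out of the sloping face, 30 degrees from vertical towards the robot, y along the row to the smaller recesses, x up the slope. A cap enters a recess 4 mm wider than its flange and rests on the rim of one 4 mm or more narrower
- step2 (a point): mouth centre of gauge recess 2 (second smallest; 2 dots at its lower edge): 38 mm in diameter, 8 mm deep, flat floor, sharp rim. z points out of the sloping face, 30 degrees from vertical towards the robot, y along the row to the smaller recesses, x up the slope. A cap enters a recess 4 mm wider than its flange and rests on the rim of one 4 mm or more narrower
- step3 (a point): mouth centre of gauge recess 3 (third smallest; 3 dots at its lower edge): 46 mm in diameter, 8 mm deep, flat floor, sharp rim. z points out of the sloping face, 30 degrees from vertical towards the robot, y along the row to the smaller recesses, x up the slope. A cap enters a recess 4 mm wider than its flange and rests on the rim of one 4 mm or more narrower
- step4 (a point): mouth centre of gauge recess 4 (largest, rightmost; 4 dots at its lower edge): 54 mm in diameter, 8 mm deep, flat floor, sharp rim. z points out of the sloping face, 30 degrees from vertical towards the robot, y along the row to the smaller recesses, x up the slope. A cap enters a recess 4 mm wider than its flange and rests on the rim of one 4 mm or more narrower
- tape: the flat roll of white cloth tape, 62 mm across, 19 mm high; a bystander, loose; origin at the centre of its underside
- timer: the small white bench timer, 62 x 62 x 17 mm; a bystander, loose; origin at the centre of its underside
- bottle: the brown stain bottle, 36 mm across, 85 mm high; a bystander, loose; origin at the centre of its underside
- marker: the marker pen lying in front of the gauge, 136 mm long, 13 mm high; a bystander, loose; origin at the centre of its underside
- pot: the specimen pot with white lid, 62 mm across, 62 mm high; a bystander, loose; origin at the centre of its underside
- carton: the small flat carton, 31 x 31 x 17 mm; a bystander, loose; origin at the centre of its underside
- meter: the white hand meter, 62 x 125 x 22 mm, lying to the right of the tray; a bystander, loose; origin at the centre of its underside

How it is judged:
By the outcome, as a careful person would: the job done as asked, in the order asked, and still so for the second after the job is handed in, with the robot touching nothing.
It also fails if it takes over 51 s, if anything falls off the work surface, if the arm or the gripper's body presses on something with over 40 N, if the wrist force passes 120 N, or if a joint passes its speed limit or range.

## Working session

There is one attempt and no reset: what is moved stays moved. The work goes in short steps, Python scripts to look and compute and a tool call to move; the robot and the scene stay as the last step left them, time stands still between calls to the robot, and variables do not carry over. Pictures are saved under pics/ and viewed, and the job is handed in when it is done.

Besides the shell and the picture viewer there is one more tool, called after "Emit:" as name(argument=value, ...), one argument or row to a line, values as JSON. carry_out: Moves the arm, as the interface text tells. Its arguments: {"type":"object","properties":{"deltas":{"type":"array","items":{"type":"array"}},"grip_force":{"type":"number"}},"required":["deltas"]}

```bash
ls -la; mkdir -p pics; python3 - <<'E'
from cell import manip, vision, workorder
import cv2
print(manip.read_state(), manip.tcp_to_tips); print([a for a in dir(manip) if a[0]!='_'],[a for a in dir(vision) if a[0]!='_'])
for n in ("scene","top","wrist"):
    c=vision.calibration(n); print(n,c)
    p,d=vision.camera(n); cv2.imwrite(f"pics/{n}0.png",p[:,:,::-1]); 
    import numpy as np; np.savez(f"{n}0.npz",p=p,d=d,**{k:np.array(v) for k,v in c.items()})
E
```

```text
total 12
drwxr-xr-x  3 agent agent 4096 Dec  7 06:17 .
drwxr-xr-x 23 root  root  4096 Dec  7 06:17 ..
drwxr-xr-x  2 agent agent 4096 Dec  7 06:17 pics
{'clock': 0.0, 'joints': array([ 1.27842618e+00,  3.00467926e-01,  1.52157083e+00,  1.40032684e-05,
        1.32071939e+00, -6.65978528e-02]), 'qd': array([ 0.0003851 ,  0.00029837, -0.00081334,  0.00047809, -0.00108792,
       -0.00054041]), 'effort': array([ 9.79449615e-04, -5.31799829e+01, -3.52746570e+01,  7.09049148e-02,
        2.43029022e-02, -6.33859395e-05]), 'eef_pos': array([123.05211105, 535.81356425, 226.89240094]), 'eef_rot': array([-3.14043065e+00, -9.10952373e-05,  2.91581684e+00]), 'wrist_force': array([0.06851398, 0.08253788, 0.30458505]), 'moment': array([ 0.03174928, -0.00217579, -0.00971155]), 'finger_gap': 93.81453726828195} 22.0
['Unreachable', 'read_state', 'tcp_to_tips'] ['calibration', 'camera']
scene {'mtx': array([[362.88491806,   0.        , 261.66835937],
       [  0.        , 362.88491806, 192.20705864],
       [  0.        ,   0.        ,   1.        ]]), 'distortion': array([0.02025587, 0.        , 0.  
[... 218 characters left out ...]
],
       [  0.        , 432.83908427, 183.9107319 ],
       [  0.        ,   0.        ,   1.        ]]), 'distortion': array([0.04821239, 0.        , 0.        , 0.        , 0.        ]), 'eye': array([ 359.29225595,  -29.13895715, 1429.1285828 ]), 'orientation': array([-3.02020673,  0.00547627, -1.54641581])}
wrist {'mtx': array([[307.78215314,   0.        , 253.01665942],
       [  0.        , 307.78215314, 192.21931812],
       [  0.        ,   0.        ,   1.        ]]), 'distortion': array([-0.02896159,  0.        ,  0.        ,  0.        ,  0.        ]), 'eye': array([ 54.36784655, 551.16594821, 385.77495125]), 'orientation': array([2.89480504e+00, 1.27579895e-03, 1.34437563e+00])}
```

View pics/scene0.png

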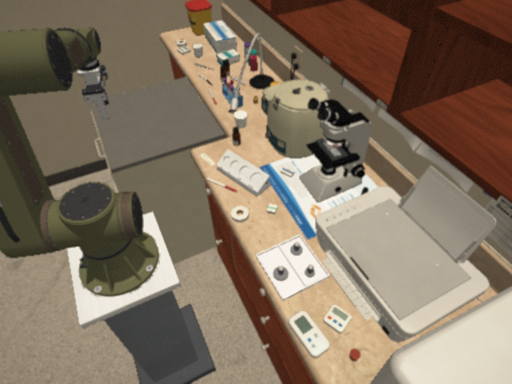

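View pics/top0.png

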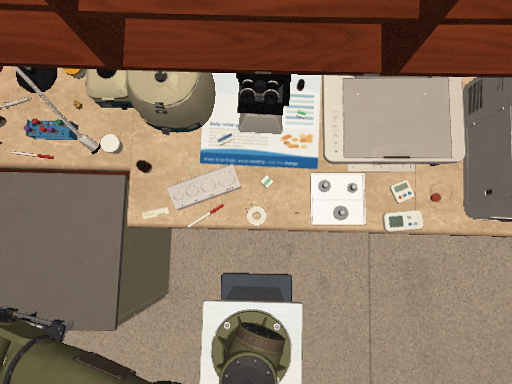

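View pics/wrist0.png

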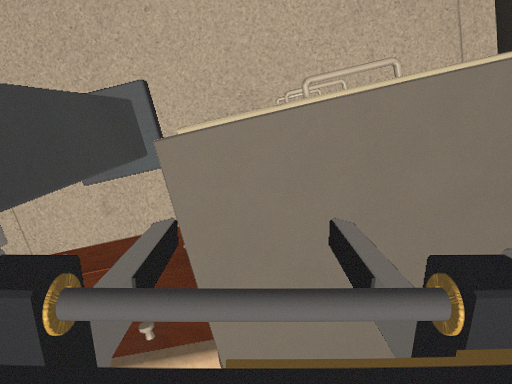

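```bash
cat > h.py <<'E'
import numpy as np, cv2
from scipy.spatial.transform import Rotation as R
def load(n): 
    z=np.load(n); return z['p'],z['d'],z
def rot(o): return R.from_euler('xyz',o).as_matrix()
def ray(uv,c):
    u=cv2.undistortPoints(np.array(uv,float).reshape(-1,1,2),c['mtx'],c['distortion']).reshape(-1,2)
    return np.c_[u,np.ones(len(u))]@rot(c['orientation']).T
def onz(uv,c,z):
    r=ray(uv,c); e=c['eye']; return e+r*((z-e[2])/r[:,2])[:,None]
def onplane(uv,c,p0,n):
    r=ray(uv,c); e=c['eye']; return e+r*(((p0-e)@n)/(r@n))[:,None]
def cloud(d,c):
    h,w=d.shape; v,u=np.mgrid[:h,:w]
    r=ray(np.c_[u.ravel(),v.ravel()],c); P=c['eye']+r*d.reshape(-1,1); P[d.ravel()==0]=np.nan
    return P.reshape(h,w,3)
def proj(P,c):
    Rm=rot(c['orientation']); q=(np.atleast_2d(P)-c['eye'])@Rm
    return cv2.projectPoints(q,np.zeros(3),np.zeros(3),c['mtx'],c['distortion'])[0].reshape(-1,2)
def crop(p,u0,v0,u1,v1,s,name):
    cv2.imwrite(name,cv2.resize(p[v0:v1,u0:u1,::-1],None,fx=s,fy=s,interpolation=cv2.INTER_CUBIC))
E
python3 - <<'E'
from h import *
for n,b in (("top",(130,150,450,240,2.5)),("scene",(190,130,370,370,2.5))):
    p,d,c=load(n+"0.npz"); crop(p,*b,f"pics/{n}c.png"); P=cloud(d,c)
    pts={'top':[(205,187),(170,199),(240,180),(144,166),(338,198),(341,212),(325,185),(352,187),(256,215),(205,215),(403,221),(402,190),(300,215)],'scene':[(243,172),(280,272),(296,248),(310,271),(240,213)]}[n]
    for u,v in pts: print(n,(u,v),P[v,u].round(0))
E
```

```text
top (205, 187) [515. 163.  36.]
top (170, 199) [476. 281.   1.]
top (240, 180) [545.  52.  -5.]
top (144, 166) [573. 353.  74.]
top (338, 198) [ 492. -272.   10.]
top (341, 212) [ 444. -276.   44.]
top (325, 185) [ 530. -225.   41.]
top (352, 187) [ 525. -311.   43.]
top (256, 215) [430.  -4.  -6.]
top (205, 215) [425. 162.  10.]
top (403, 221) [ 421. -478.   23.]
top (402, 190) [ 522. -479.   15.]
top (300, 215) [ 434. -150.   -6.]
scene (243, 172) [515. 155.  36.]
scene (280, 272) [ 438. -288.   28.]
scene (296, 248) [ 525. -235.   30.]
scene (310, 271) [ 522. -327.   29.]
scene (240, 213) [432.   2.   0.]
```

View pics/topc.png

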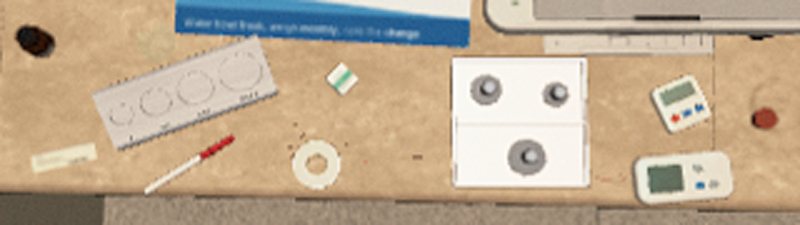

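View pics/scenec.png

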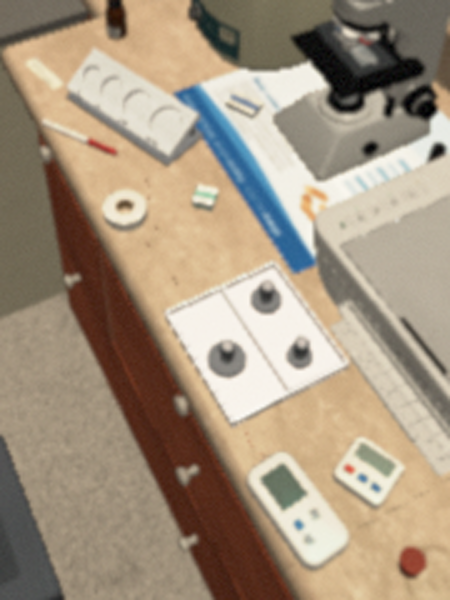

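```bash
cat >> h.py <<'E'
def wristT():
    # camera pose in tool frame from start
    Rt=rot([-3.14043065,-9.1e-5,2.91581684]); t=np.array([123.05,535.81,226.89])
    Rc=rot([2.89480504,1.27579895e-03,1.34437563]); e=np.array([54.36784655,551.16594821,385.77495125])
    return Rt.T@Rc, Rt.T@(e-t)
E
python3 - <<'E'
from h import *
M,t=wristT(); print(M.round(3),t.round(1))
p,d,c=load("wrist0.npz"); c=dict(c)
def cam(pos,yaw):
    Rt=rot([np.pi,0,yaw]); return dict(mtx=c['mtx'],distortion=c['distortion'],eye=pos+Rt@t,orientation=R.from_matrix(Rt@M).as_euler('xyz'))
for pos,yaw in (((470,150,230),np.radians(197)),((440,150,230),np.radians(197)),((400,-276,230),np.radians(167)),((440,-276,230),np.radians(167))):
    k=cam(np.array(pos),yaw); print(pos,k['eye'].round(), proj(np.array([[515,163,36],[476,281,20],[545,52,20],[444,-276,40],[528,-225,40],[525,-311,40]]),k).round())
# gauge plane from top and scene
for n in ("top","scene"):
    p,d,c=load(n+"0.npz"); P=cloud(d,c)
    Q=P.reshape(-1,3); m=(abs(Q[:,0]-515)<80)&(abs(Q[:,1]-160)<130)&(Q[:,2]>14)&(Q[:,2]<75); Q=Q[m]
    # ransac
    rng=np.random.default_rng(0);best=None
    for _ in range(500):
        a=Q[rng.choice(len(Q),3,False)]; nn=np.cross(a[1]-a[0],a[2]-a[0]); l=np.linalg.norm(nn)
        if l<100: continue
        nn/=l; s=abs((Q-a[0])@nn)<2
        if best is None or s.sum()>best.sum(): best=s
    I=Q[best]; c0=I.mean(0); nn=np.linalg.svd(I-c0)[2][2]; nn*=np.sign(nn[2])
    print(n,len(Q),len(I),c0.round(1),nn.round(3),np.degrees(np.arccos(nn[2])),np.degrees(np.arctan2(-nn[1],-nn[0])), I.min(0).round(),I.max(0).round())
E
```

```text
[[-0.001 -0.97  -0.244]
 [ 1.    -0.001 -0.   ]
 [ 0.    -0.244  0.97 ]] [  70.4   -0.6 -158.9]
(470, 150, 230) [403. 129. 389.] [[ 253.  215.]
 [ 352.  209.]
 [ 161.  208.]
 [-112.   45.]
 [ -72.  132.]
 [-142.  109.]]
(440, 150, 230) [373. 129. 389.] [[ 246.  237.]
 [ 343.  230.]
 [ 156.  230.]
 [-113.   72.]
 [ -73.  157.]
 [-142.  134.]]
(400, -276, 230) [ 331. -261.  389.] [[621. 188.]
 [696. 135.]
 [524. 226.]
 [262. 213.]
 [316. 267.]
 [249. 278.]]
(440, -276, 230) [ 371. -261.  389.] [[623. 156.]
 [699. 104.]
 [524. 197.]
 [254. 181.]
 [311. 237.]
 [241. 250.]]
top 1667 598 [513.6 175.1  43.3] [-0.488 -0.186  0.853] 31.460471005112954 20.886316817337786 [445.  50.  20.] [588. 280.  65.]
scene 1031 373 [513.5 164.2  41.4] [-0.479 -0.173  0.861] 30.589816730916056 19.830861695420417 [445.  49.  20.] [584. 277.  62.]
```

Emit:
carry_out(
  deltas=[
    [[-2.95,-1.89,0],0,1],
    [[-2.95,-1.89,0],0,1],
    [[-2.95,-1.89,0],0,1],
    [[-2.95,-1.89,0],0,1],
    [[-2.95,-1.89,0],0,1],
    [[-2.95,-1.89,0],0,1],
    [[-2.95,-1.89,0],0,1],
    [[-2.95,-1.89,0],0,1],
    [[-2.95,-1.89,0],0,1],
    [[-2.95,-1.89,0],0,1],
    [[-2.95,-1.89,0],0,1],
    [[-2.95,-1.89,0],0,1],
    [[-2.95,-1.89,0],0,1],
    [[-2.95,-1.89,0],0,1],
    [[-2.95,-1.89,0],0,1],
    [[0,0,0],-6.6,1],
    [[0,0,0],-6.6,1],
    [[0,0,0],-6.6,1],
    [[0,0,0],-6.6,1],
    [[0,0,0],-6.6,1],
  ],
)

```text
clock: 1.82
eef_pos: [490.9, 160.5, 227.2]
eef_rot: [3.142, -0.001, -2.786]
wrist_force: [0.1, 0.4, -0.1]
finger_gap: 93.8
```

```bash
cat > snap.py <<'E'
import sys; from h import *
from cell import manip, vision
n,tag=sys.argv[1:3]
if n=="wrist": vision.camera("top") if len(sys.argv)>3 else None
s=manip.read_state(); c=vision.calibration(n); p,d=vision.camera(n)
cv2.imwrite(f"pics/{tag}.png",p[:,:,::-1]); np.savez(f"{tag}.npz",p=p,d=d,pos=s['eef_pos'],er=s['eef_rot'],**{k:np.array(v) for k,v in c.items()})
print(s['clock'],s['eef_pos'].round(2),s['eef_rot'].round(4),s['wrist_force'].round(2),s['finger_gap'],c['eye'].round(1))
E
python3 snap.py wrist g1 x
```

```text
1.8667 [490.87 160.56 227.21] [-3.1416e+00 -5.0000e-04 -2.7771e+00] [ 0.01  0.34 -1.04] 94.24090779295709 [425.  134.9 386.1]
```

View pics/g1.png

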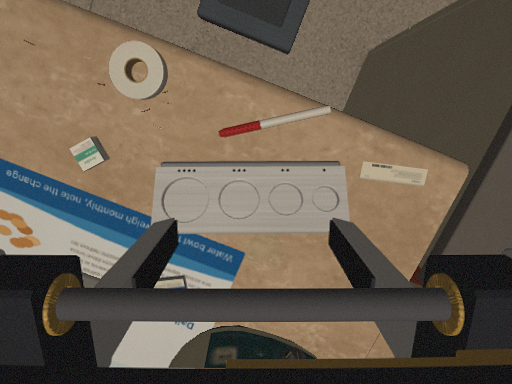

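```bash
python3 - <<'E'
from h import *
p,d,c=load("g1.npz"); crop(p,145,150,365,245,3.6,"pics/g1c.png")
P=cloud(d,c); m=np.zeros(d.shape,bool); m[168:228,160:340]=1
Q=P[m]; rng=np.random.default_rng(0);best=None
for _ in range(500):
    a=Q[rng.choice(len(Q),3,False)]; nn=np.cross(a[1]-a[0],a[2]-a[0]); l=np.linalg.norm(nn)
    if l<100: continue
    nn/=l; s=abs((Q-a[0])@nn)<1.0
    if best is None or s.sum()>best.sum(): best=s
I=Q[best]; c0=I.mean(0); nn=np.linalg.svd(I-c0)[2][2]; nn*=np.sign(nn[2])
print(len(Q),len(I),c0.round(1),nn.round(4),np.degrees(np.arccos(nn[2])),np.degrees(np.arctan2(-nn[1],-nn[0])))
print(P[130,60:64].round(1),P[150,140].round(1))
E
```

```text
10800 5175 [506.7 171.8  43.1] [-0.466  -0.1801  0.8662] 29.974831789800845 21.126564576879787
[[ 5.267e+02 -8.420e+01 -2.000e-01]
 [ 5.259e+02 -8.220e+01  1.300e+00]
 [ 5.252e+02 -8.050e+01  2.200e+00]
 [ 5.253e+02 -8.050e+01  0.000e+00]] [514.7  17.7   2. ]
```

View pics/g1c.png

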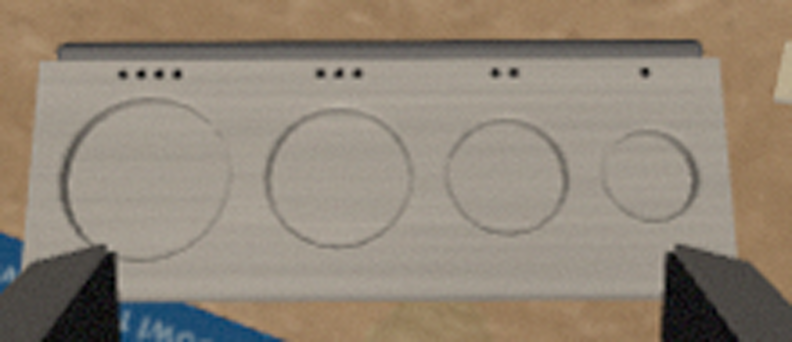

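```bash
python3 - <<'E'
from h import *
p,d,c=load("g1.npz")
f=lambda a:np.array(a,float)/3.6+np.array([145,150])+(.5/3.6-.5)
yaw=np.radians(20.9); 
n=np.array([-.5*np.cos(yaw),-.5*np.sin(yaw),np.cos(np.pi/6)]); c0=np.array([506.7,171.8,43.1])
X=np.array([np.cos(yaw)*np.cos(np.pi/6),np.sin(yaw)*np.cos(np.pi/6),.5]); Y=np.array([-np.sin(yaw),np.cos(yaw),0])
def g(a):
    w=onplane(f(a),c,c0,n); return w
pl=g([(38,60),(720,58),(738,296),(20,298)]); print("corners",pl.round(1)); 
ctr=pl.mean(0)
print("edges",np.linalg.norm(np.diff(pl[[0,1,2,3,0]],axis=0),axis=1).round(1), 'yaw of edge',[np.degrees(np.arctan2(-(b-a)[0],(b-a)[1])).round(2) for a,b in((pl[0],pl[1]),(pl[3],pl[2]))])
rec={4:[(61,180),(232,180),(147,98),(147,261)],3:[(265,178),(413,178),(339,108),(339,248)],2:[(445,177),(569,177),(507,119),(507,236)],1:[(601,176),(698,176),(649,130),(649,222)]}
for k,v in rec.items():
    w=g(v); cc=np.array([(w[0]+w[1])/2@X,(w[0]+w[1])/2@Y]); m=.5*(w[0]+w[1]); m=m+X*((.5*(w[2]+w[3])-m)@X)
    print(k,m.round(1),'d',np.linalg.norm(w[1]-w[0]).round(1),np.linalg.norm(w[3]-w[2]).round(1),'local',((m-ctr)@X).round(1),((m-ctr)@Y).round(1))
print(ctr)
E
```

```text
corners [[521.5  47.1  25.4]
 [440.9 257.   25.1]
 [504.8 280.6  64.5]
 [584.7  72.5  64.7]]
edges [224.8  78.7 222.8  78.7] yaw of edge [np.float64(21.01), np.float64(21.01)]
4 [540.3  95.3  45.5] d 54.7 53.8 local 1.1 -74.2
3 [518.1 152.7  45.3] d 47.2 46.1 local 0.7 -12.7
2 [499.  202.7  45.3] d 39.6 38.6 local 0.7 40.9
1 [482.5 245.2  45.1] d 31.1 30.4 local 0.4 86.4
[512.96412633 164.3057449   44.93510164]
```

Emit:
carry_out(
  deltas=[
    [[0,0,0],6.2,1],
    [[0,0,0],6.2,1],
    [[0,0,0],6.2,1],
    [[0,0,0],6.2,1],
    [[0.23,-2.93,0.47],0,1],
    [[0.23,-2.93,0.47],0,1],
    [[0.23,-2.93,0.47],0,1],
    [[0.23,-2.93,0.47],0,1],
    [[0.23,-2.93,0.47],0,1],
    [[0.23,-2.93,0.47],0,1],
    [[0.23,-2.93,0.47],0,1],
    [[0.23,-2.93,0.47],0,1],
    [[0.23,-2.93,0.47],0,1],
    [[0.23,-2.93,0.47],0,1],
    [[0.23,-2.93,0.47],0,1],
    [[0.23,-2.93,0.47],0,1],
    [[0.23,-2.93,0.47],0,1],
    [[0.23,-2.93,0.47],0,1],
    [[0.23,-2.93,0.47],0,1],
    [[0,0,0],0,1],
  ],
)

```text
clock: 3.58
eef_pos: [419.1, -278.0, 156.0]
eef_rot: [-3.142, -0.001, 3.051]
wrist_force: [-0.8, 0.1, -1.3]
finger_gap: 94.0
```

```bash
python3 snap.py wrist t1
```

```text
3.5833 [ 419.09 -277.96  155.96] [-3.1416e+00 -1.0000e-03  3.0513e+00] [-0.76  0.1  -1.28] 94.0013983978695 [ 349.  -272.2  314.9]
```

View pics/t1.png

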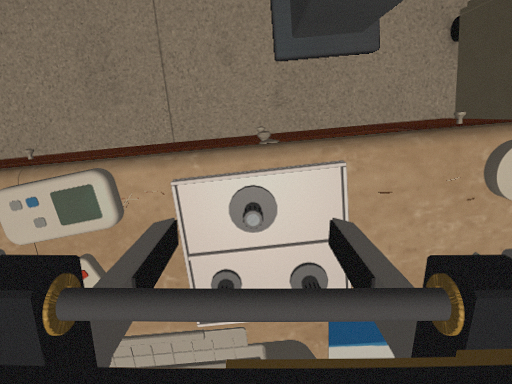

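```bash
python3 - <<'E'
from h import *
p,d,c=load("t1.npz"); crop(p,215,175,290,245,8,"pics/t1c.png"); P=cloud(d,c)
for u,v in ((253,219),(253,195),(240,200),(300,190)): print((u,v),P[v,u].round(1))
E
```

```text
(253, 219) [ 442.  -280.8   44.4]
(253, 195) [ 427.  -279.5   14.1]
(240, 200) [ 430.9 -293.    14.4]
(300, 190) [ 428.3 -230.8    5.8]
```

View pics/t1c.png

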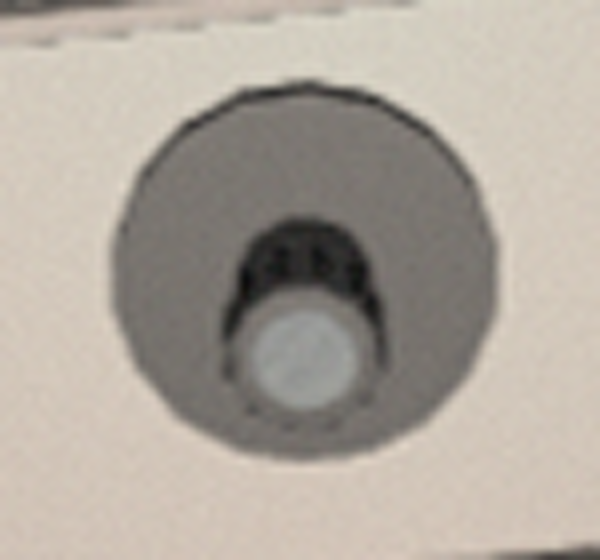

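```bash
python3 - <<'E'
from h import *
p,d,c=load("t1.npz")
f=lambda a:np.array(a,float)/8+np.array([215,175])+(.5/8-.5)
w=onz(f([(113,270),(498,270),(305,88),(305,460)]),c,14); print(w.round(1),np.linalg.norm(w[0]-w[1]),np.linalg.norm(w[2]-w[3]))
w2=onz(f([(304,356)]),c,44); print(w2)
t=c['pos']; yaw=c['er'][2]
for q in ((w[0]+w[1])/2,(w[2]+w[3])/2,w2[0]):
    dl=q-t; print(q.round(1),'tool delta',(dl@[np.cos(yaw),np.sin(yaw),0]).round(1),(dl@[np.sin(yaw),-np.cos(yaw),0]).round(1))
E
```

```text
[[ 438.8 -305.5   14. ]
 [ 443.2 -256.5   14. ]
 [ 417.3 -278.9   14. ]
 [ 466.7 -283.4   14. ]] 49.15757965783067 49.688498804629305
[[ 442.18228003 -281.23970347   44.        ]]
[ 441. -281.   14.] tool delta -22.1 -1.0
[ 442.  -281.1   14. ] tool delta -23.1 -1.1
[ 442.2 -281.2   44. ] tool delta -23.3 -1.2
```

Emit:
carry_out(
  deltas=[
    [[-1.14,-0.055,0],0,1],
    [[-1.14,-0.055,0],0,1],
    [[0,0,2.4],0,1],
    [[0,0,2.4],0,1],
    [[0,0,2.4],0,0.8],
    [[0,0,2.0],0,0.6],
    [[0,0,1.3],0,0.6],
    [[0,0,1.0],0,0.5],
    [[0,0,0],0,0.4],
  ],
  grip_force=8,
)

```text
clock: 4.38
eef_pos: [442.4, -276.4, 40.4]
eef_rot: [3.14, -0.002, 3.058]
wrist_force: [-0.9, 0.7, 0.2]
finger_gap: 63.9
```

```bash
python3 snap.py wrist t2
```

```text
4.3833 [ 442.43 -276.37   40.43] [ 3.1402e+00 -2.2000e-03  3.0575e+00] [-0.92  0.73  0.16] 63.93561024587224 [ 372.5 -271.3  199.4]
```

View pics/t2.png

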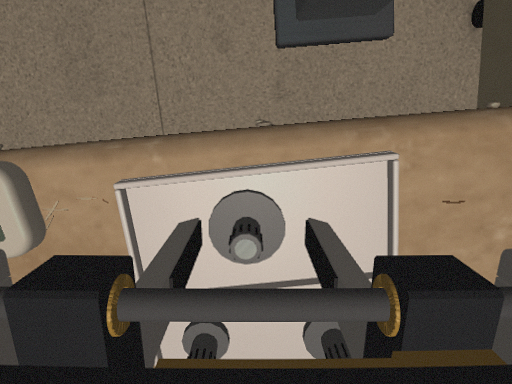

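Emit:
carry_out(
  deltas=[
    [[0,-0.45,0],0,0.4],
    [[0,0,0],0,0.35],
    [[0,0,0],0,0.3],
  ],
  grip_force=8,
)

```text
clock: 4.68
eef_pos: [442.9, -282.4, 42.9]
eef_rot: [-3.141, 0.001, 3.058]
wrist_force: [0.5, 0.9, -0.6]
finger_gap: 39.9
```

```bash
python3 snap.py wrist t3; python3 - <<'E'
from h import *
p,d,c=load("t3.npz"); crop(p,170,170,320,270,5,"pics/t3c.png")
E
```

```text
4.6833 [ 442.87 -282.42   42.86] [-3.1408e+00  1.3000e-03  3.0582e+00] [ 0.5   0.88 -0.56] 39.90673659721495 [ 372.4 -277.   201.6]
```

View pics/t3c.png

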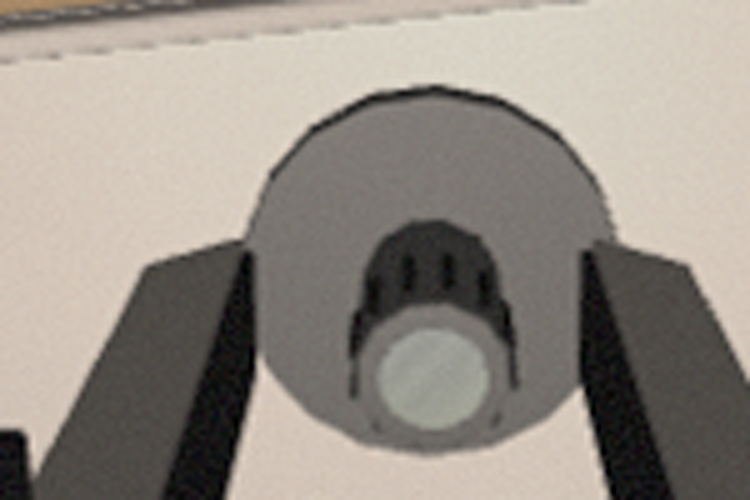

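Emit:
carry_out(
  deltas=[
    [[0,0.1,0],0,0.26],
    [[0,0,0],0,0.24],
    [[0,0,0],0,0.22],
    [[0,0,0],0,0.22],
  ],
  grip_force=8,
)

```text
clock: 5.07
eef_pos: [442.6, -280.9, 42.0]
eef_rot: [-3.142, 0.0, 3.059]
wrist_force: [0.5, 0.2, 0.2]
finger_gap: 20.3
```

```bash
python3 snap.py wrist t4; python3 - <<'E'
from h import *
p,d,c=load("t4.npz"); crop(p,170,170,320,270,5,"pics/t4c.png")
E
```

```text
5.0667 [ 442.6  -280.92   41.99] [-3.1416  0.      3.0589] [0.47 0.24 0.25] 20.345879508169475 [ 372.3 -275.7  200.8]
```

View pics/t4c.png

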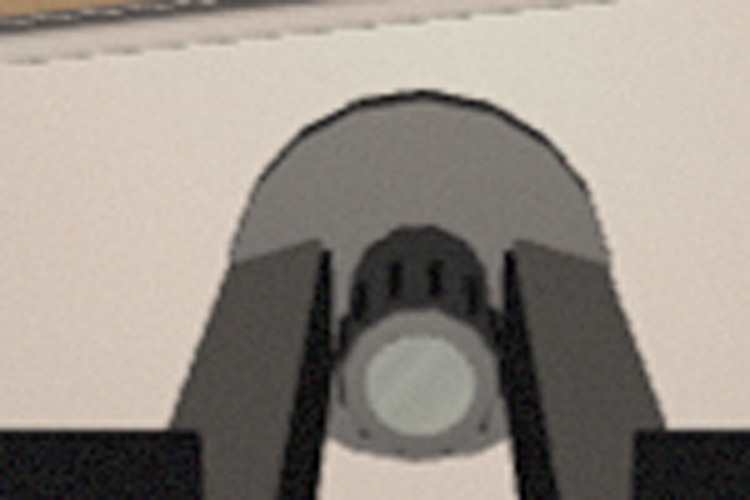

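Emit:
carry_out(
  deltas=[
    [[0,0,0],0,0.1],
    [[0,0,0],0,0.1],
    [[0,0,0],0,0.1],
    [[0,0,0],0,0.1],
    [[0,0,-0.5],0,0.1],
    [[0,0,-1],0,0.1],
    [[0,0,-2],0,0.1],
    [[0,0,-2],0,0.1],
    [[0,0,-2],0,0.1],
    [[0,0,-2],0,0.1],
    [[0,0,-1],0,0.1],
    [[0,0,0],0,0.1],
    [[0,0,0],0,0.1],
  ],
  grip_force=8,
)

```text
clock: 6.2
eef_pos: [442.5, -280.9, 146.9]
eef_rot: [-3.141, 0.0, 3.059]
wrist_force: [-0.2, 0.4, -1.3]
finger_gap: 17.6
```

```bash
python3 snap.py wrist t5
```

```text
6.2 [ 442.53 -280.93  146.93] [-3.1413e+00  4.0000e-04  3.0589e+00] [-0.19  0.43 -1.3 ] 17.64383027457217 [ 372.2 -275.7  305.7]
```

View pics/t5.png

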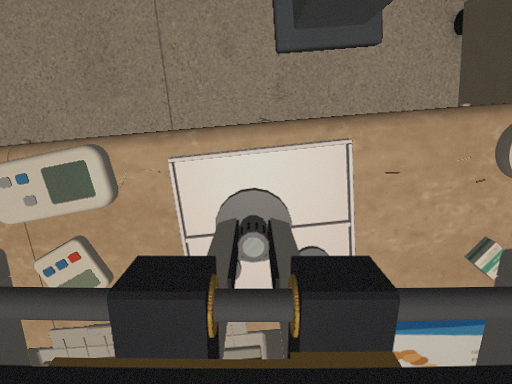

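Emit:
carry_out(
  deltas=[
    [[0.09,3.166,0.1],0,0.1],
    [[0.09,3.166,0.1],0,0.1],
    [[0.09,3.166,0.1],0,0.1],
    [[0.09,3.166,0.1],0,0.1],
    [[0.09,3.166,0.1],0,0.1],
    [[0.09,3.166,0.1],0,0.1],
    [[0.09,3.166,0.1],0,0.1],
    [[0.09,3.166,0.1],0,0.1],
    [[0.09,3.166,0.1],0,0.1],
    [[0.09,3.166,0.1],0,0.1],
    [[0.09,3.166,0.1],0,0.1],
    [[0.09,3.166,0.1],0,0.1],
    [[0.09,3.166,0.1],0,0.1],
    [[0.09,3.166,0.1],0,0.1],
    [[0.09,3.166,0.1],0,0.1],
    [[0.09,3.166,0.1],0,0.1],
    [[0,0,0],-6.4,0.1],
    [[0,0,0],-6.4,0.1],
    [[0,0,0],-6.4,0.1],
    [[0,0,0],-6.4,0.1],
  ],
  grip_force=8,
)

```text
clock: 7.92
eef_pos: [469.4, 225.0, 129.4]
eef_rot: [-3.142, -0.003, -2.771]
wrist_force: [0.2, -0.7, -1.4]
finger_gap: 17.6
```

Emit:
carry_out(
  deltas=[
    [[0,0,0],0,0.1],
    [[0,0,0],0,0.1],
    [[0,0,0],0,0.1],
  ],
)

```text
clock: 8.17
eef_pos: [469.8, 224.9, 130.3]
eef_rot: [-3.142, -0.001, -2.781]
wrist_force: [1.2, -0.1, 0.1]
finger_gap: 17.6
```

```bash
python3 snap.py wrist s0; python3 - <<'E'
from h import *
p,d,c=load("s0.npz"); crop(p,100,130,400,280,2.6,"pics/s0c.png")
p,d,c=load("t5.npz"); crop(p,205,180,305,270,7,"pics/t5c.png")
E
```

```text
8.1667 [469.85 224.93 130.31] [-3.1416e+00 -1.1000e-03 -2.7813e+00] [ 1.18 -0.09  0.1 ] 17.611860360506405 [404.  199.5 289.2]
```

View pics/s0c.png

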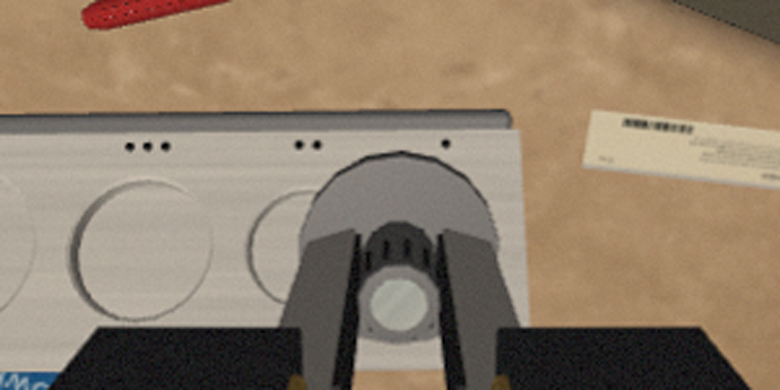

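View pics/t5c.png

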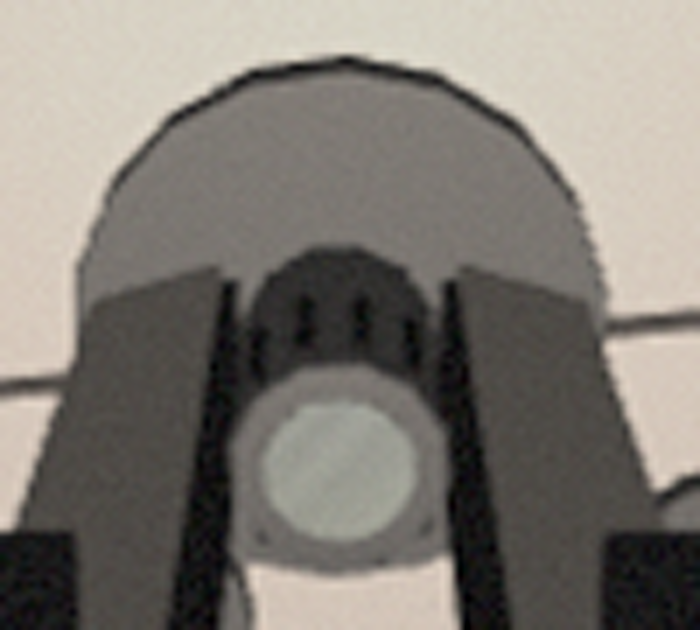

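```bash
python3 - <<'E'
from h import *
p,d,c=load("t5.npz"); pos=c['pos']; Rt=rot(c['er'])
f=lambda a:np.array(a,float)/7+np.array([205,180])+(.5/7-.5)
def tool(uv,zt):
    w=onz(uv,c,pos[2]-zt); return (w-pos)@Rt
print('knob',tool(f([(339,470)]),0).round(2)); print('flange', tool(f([(78,280),(605,280),(345,70)]),30).round(2))
p,d,c=load("s0.npz")
f=lambda a:np.array(a,float)/2.6+np.array([100,130])+(.5/2.6-.5)
yaw=np.radians(21); n=np.array([-.5*np.cos(yaw),-.5*np.sin(yaw),np.cos(np.pi/6)]); c0=np.array([512.96,164.3,44.94])
w=onplane(f([(70,251),(213,251),(146,181),(146,322)]),c,c0,n); print('rec3',w.round(1),w.mean(0), ((w[0]+w[1])/2).round(1))
w=onplane(f([(521,130),(445,143)]),c,c0,n); print('corner,dot1',w.round(1))
P=cloud(d,c); q=P[130+90,100+90].round(1)
m=[P[int(130+v/2.6),int(100+u/2.6)] for u,v in ((60,180),(230,180),(230,300),(60,330),(20,150))]
print([((x-c0)@n).round(1) for x in m])
E
```

```text
knob [[-0.88 -0.72  0.  ]]
flange [[  4.64 -24.87  30.01]
 [  4.62  23.88  29.99]
 [ 24.63  -0.17  29.99]]
rec3 [[526.5 131.4  45.4]
 [509.9 175.1  45.5]
 [499.4 145.6  33.8]
 [535.4 163.4  56.8]] [517.80395601 153.86250103  45.39134785] [518.2 153.2  45.5]
corner,dot1 [[440.8 257.2  25.3]
 [453.6 234.6  27.5]]
[np.float64(1.7), np.float64(-0.3), np.float64(-0.1), np.float64(2.5), np.float64(0.2)]
```

Emit:
carry_out(
  deltas=[
    [[-0.5,0.5,0.6],-0.4,0.1],
    [[-0.5,0.5,0.8],0,0.1],
    [[-0.51,0.5,0.8],0,0.1],
    [[0,0,0.8],0,0.1],
    [[0,0,0],0,0.1],
    [[0,0,0],0,0.1],
    [[0,0,0],0,0.1],
    [[0,0,0],0,0.1],
  ],
  grip_force=4,
)

```text
clock: 8.88
eef_pos: [478.9, 244.4, 101.3]
eef_rot: [-3.142, 0.001, -2.771]
wrist_force: [-0.3, 0.1, -0.7]
finger_gap: 18.0
```

```bash
python3 snap.py wrist s1; python3 snap.py scene s1s;  python3 - <<'E'
from h import *
p,d,c=load("s1.npz"); crop(p,150,130,400,280,3,"pics/s1c.png")
p,d,c=load("s1s.npz"); crop(p,180,100,300,220,5,"pics/s1sc.png")
E
```

```text
8.8833 [478.9  244.43 101.31] [-3.1416e+00  6.0000e-04 -2.7707e+00] [-0.28  0.06 -0.74] 17.959946376934123 [413.1 218.2 260.1]
8.9333 [478.91 244.43 101.35] [-3.1416e+00  7.0000e-04 -2.7707e+00] [-0.58  0.55 -0.18] 17.872854712179233 [ 142.4 -773.  1026.9]
```

View pics/s1c.png

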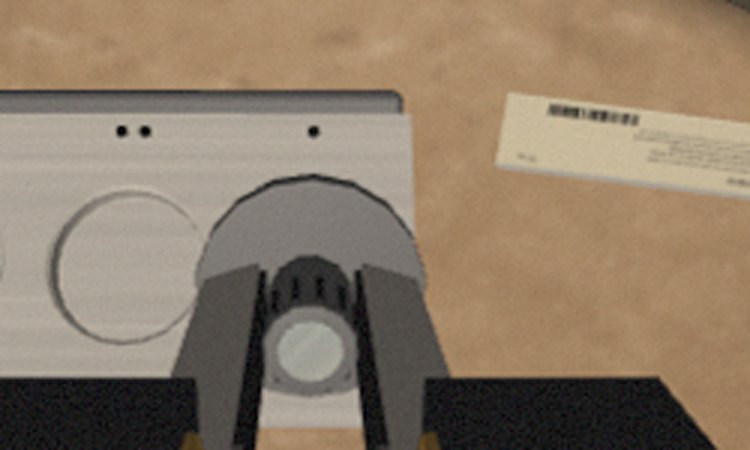

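View pics/s1sc.png

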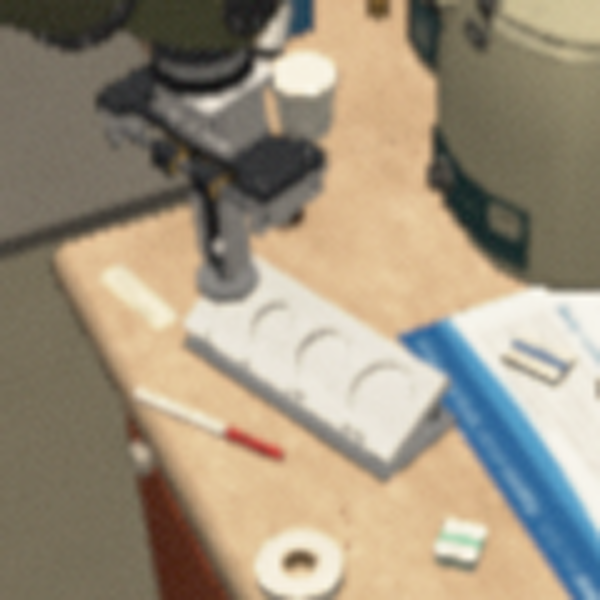

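Emit:
carry_out(
  deltas=[
    [[0,0,0.25],0,0.1],
    [[0,0,0.2],0,0.1],
    [[0,0,0],0,0.1],
    [[0,0,0],0,0.1],
  ],
  grip_force=4,
)

```text
clock: 9.32
eef_pos: [478.7, 244.4, 96.3]
eef_rot: [-3.142, -0.0, -2.771]
wrist_force: [-0.1, 0.6, 0.1]
finger_gap: 17.6
```

Emit:
carry_out(
  deltas=[
    [[0,0,0.1],0,0.1],
    [[0,0,0.05],0,0.1],
    [[0,0,0],0,0.1],
  ],
)

```text
clock: 9.57
eef_pos: [478.7, 244.5, 94.8]
eef_rot: [-3.142, -0.0, -2.77]
wrist_force: [-0.2, -0.5, -0.4]
finger_gap: 18.3
```

Emit:
carry_out(
  deltas=[
    [[0,0,0.1],0,0.1],
    [[0,0,0.05],0,0.1],
    [[0,0,0],0,0.1],
  ],
)

```text
clock: 9.82
eef_pos: [478.7, 244.5, 93.3]
eef_rot: [-3.142, -0.0, -2.77]
wrist_force: [-0.0, -0.9, -0.5]
finger_gap: 17.5
```

Emit:
carry_out(
  deltas=[
    [[0,0,0.1],0,0.1],
    [[0,0,0],0,0.1],
    [[0,0,0],0,0.1],
  ],
)

```text
clock: 10.07
eef_pos: [478.7, 244.5, 92.5]
eef_rot: [-3.142, -0.0, -2.77]
wrist_force: [-0.7, -0.6, 1.6]
finger_gap: 18.0
```

Emit:
carry_out(
  deltas=[
    [[0,0,0.1],0,0.1],
    [[0,0,0],0,0.1],
    [[0,0,0],0,0.1],
  ],
)

```text
clock: 10.32
eef_pos: [478.7, 244.4, 91.4]
eef_rot: [-3.142, -0.0, -2.771]
wrist_force: [-2.1, -0.2, 2.8]
finger_gap: 17.5
```

Emit:
carry_out(
  deltas=[
    [[0.13,0,0.05],0,0.1],
    [[0.13,0,0.05],0,0.1],
    [[0.11,0,0.12],0,0.1],
    [[0.1,0,0.13],0,0.1],
    [[0,0,0],0,0.1],
    [[0,0,0],0,0.1],
  ],
)

```text
clock: 10.82
eef_pos: [474.3, 242.7, 87.8]
eef_rot: [-3.142, -0.0, -2.77]
wrist_force: [0.6, -0.1, 0.4]
finger_gap: 17.6
```

```bash
python3 snap.py wrist s2;  python3 - <<'E'
from h import *
p,d,c=load("s2.npz"); crop(p,150,130,400,280,3,"pics/s2c.png")
E
```

```text
10.8167 [474.26 242.74  87.81] [-3.1416e+00 -3.0000e-04 -2.7705e+00] [ 0.58 -0.07  0.36] 17.599968922647616 [408.6 216.6 246.7]
```

View pics/s2c.png

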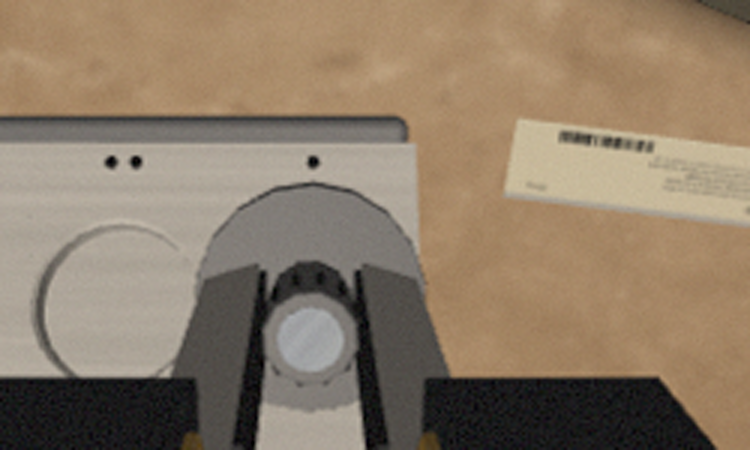

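Emit:
carry_out(
  deltas=[
    [[0.1,0,0.13],0,0.1],
    [[0.09,0,0.135],0,0.1],
    [[0.09,0,0.14],0,0.1],
    [[0.08,0,0.14],0,0.1],
    [[0,0,0],0,0.1],
    [[0,0,0],0,0.1],
  ],
)

```text
clock: 11.37
eef_pos: [470.9, 241.4, 82.3]
eef_rot: [-3.142, -0.0, -2.771]
wrist_force: [-0.4, -0.4, -0.2]
finger_gap: 17.8
```

Emit:
carry_out(
  deltas=[
    [[0.07,0,0.14],0,0.1],
    [[0.07,0,0.15],0,0.1],
    [[0,0,0],0,0.1],
    [[0,0,0],0,0.1],
  ],
)

```text
clock: 11.7
eef_pos: [469.6, 240.9, 79.5]
eef_rot: [-3.142, -0.0, -2.771]
wrist_force: [-0.1, -0.2, 0.2]
finger_gap: 17.6
```

```bash
python3 snap.py wrist s3;  python3 - <<'E'
from h import *
p,d,c=load("s3.npz"); crop(p,150,130,400,280,3,"pics/s3c.png")
E
```

```text
11.7 [469.64 240.93  79.48] [-3.1416e+00 -3.0000e-04 -2.7705e+00] [-0.14 -0.15  0.16] 17.62846839319616 [403.9 214.8 238.3]
```

View pics/s3c.png

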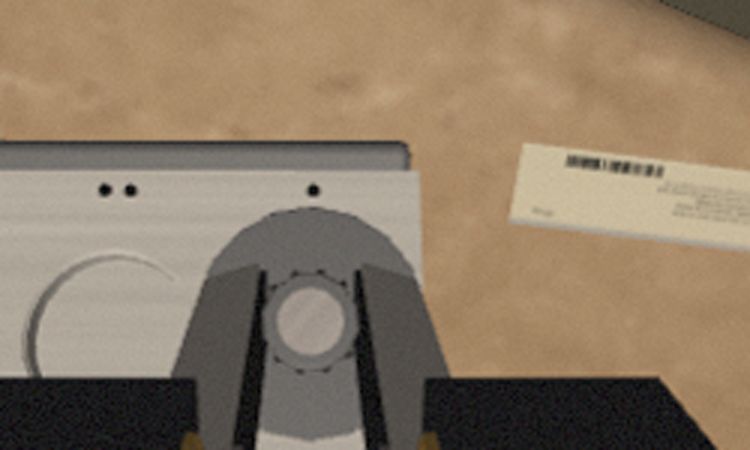

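Emit:
carry_out(
  deltas=[
    [[0.06,0,0.15],0,0.1],
    [[0.03,0,0.15],0,0.1],
    [[0,0,0],0,0.1],
    [[0,0,0],0,0.1],
  ],
)

```text
clock: 12.08
eef_pos: [468.8, 240.6, 76.5]
eef_rot: [3.142, -0.0, -2.77]
wrist_force: [0.2, 0.7, 0.1]
finger_gap: 17.7
```

Emit:
carry_out(
  deltas=[
    [[0,0,0.1],0,0.1],
    [[0,0,0],0,0.1],
    [[0,0,0],0,0.1],
  ],
)

```text
clock: 12.33
eef_pos: [468.8, 240.6, 75.6]
eef_rot: [-3.142, -0.0, -2.77]
wrist_force: [-0.9, -0.5, -0.1]
finger_gap: 18.1
```

Emit:
carry_out(
  deltas=[
    [[0,0,0.1],0,0.1],
    [[0,0,0],0,0.1],
    [[0,0,0],0,0.1],
  ],
)

```text
clock: 12.58
eef_pos: [469.0, 240.7, 74.7]
eef_rot: [3.142, 0.0, -2.771]
wrist_force: [-1.5, -0.8, 2.5]
finger_gap: 18.2
```

```bash
python3 snap.py wrist s4; python3 snap.py scene s4s;  python3 - <<'E'
from h import *
p,d,c=load("s4.npz"); crop(p,150,130,400,280,3,"pics/s4c.png")
p,d,c=load("s4s.npz"); crop(p,205,120,275,190,8,"pics/s4sc.png")
E
```

```text
12.5833 [468.97 240.68  74.69] [ 3.1416e+00  3.0000e-04 -2.7705e+00] [-1.5  -0.77  2.55] 18.23996064068056 [403.2 214.5 233.5]
12.6333 [468.98 240.69  74.7 ] [ 3.1416e+00  3.0000e-04 -2.7705e+00] [-0.64  0.04  2.57] 17.99619910397696 [ 142.4 -773.  1026.9]
```

View pics/s4c.png

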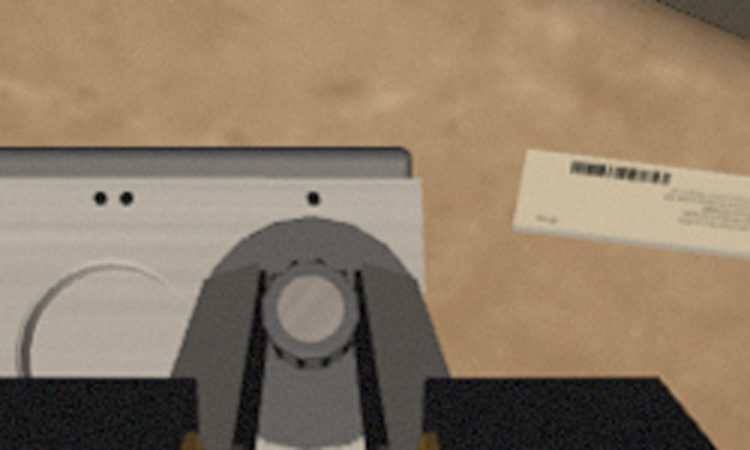

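View pics/s4sc.png

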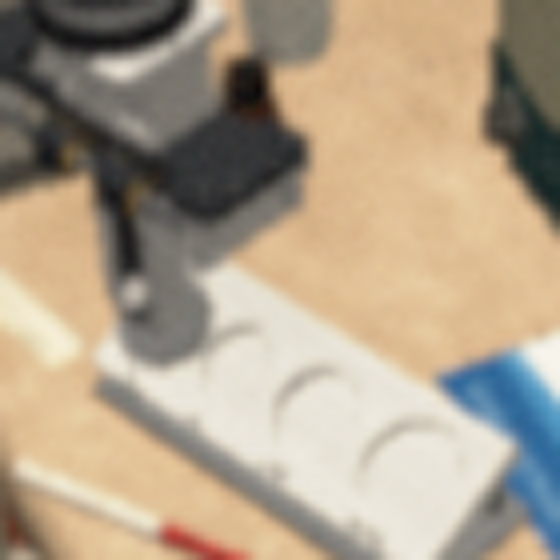

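```bash
cat >> h.py <<'E'
yawg=np.radians(21.0); XG=np.array([np.cos(yawg),np.sin(yawg),0]); NG=np.array([-.5*np.cos(yawg),-.5*np.sin(yawg),np.cos(np.pi/6)])
XS=np.array([np.cos(yawg)*np.cos(np.pi/6),np.sin(yawg)*np.cos(np.pi/6),.5]); YG=np.array([-np.sin(yawg),np.cos(yawg),0])
G0=np.array([512.96,164.3,44.94]) # seen centre of face
LOC={1:(.7,86.4),2:(.7,40.9),3:(.7,-12.7),4:(.7,-74.2)}
def loc(uv,c,h):
    w=onplane(uv,c,G0+NG*h,NG)-G0; return np.c_[w@XS,w@YG]
E
python3 - <<'E'
from h import *
p,d,c=load("s4.npz")
f=lambda a:np.array(a,float)/3+np.array([150,130])+(.5/3-.5)
print('knob',loc(f([(311,309)]),c,38).round(1),'flange uphill-low edge',loc(f([(311,217),(312,447)]),c,8).round(1), 'dots',loc(f([(313,198),(100,198),(126,198)]),c,0).round(1))
p,d,c=load("g1.npz")
f=lambda a:np.array(a,float)/3.6+np.array([145,150])+(.5/3.6-.5)
print('dots g1',loc(f([(645,72),(514,72),(496,72)]),c,0).round(1))
E
```

```text
knob [[-3.5 86.6]] flange uphill-low edge [[-28.3  86.5]
 [ 20.6  86.9]] dots [[-34.8  87. ]
 [-34.6  37.8]
 [-34.6  43.8]]
dots g1 [[-34.5  87.3]
 [-34.6  44.3]
 [-34.6  38.4]]
```

Emit:
carry_out(
  deltas=[
    [[0,0,0],0,0.1],
    [[0,0,0],0,0.1],
    [[0.15,0,-0.26],0,0.1],
    [[-0.19,0,-0.11],0,0.1],
    [[-0.19,0,-0.11],0,0.1],
    [[0,0,0],0,0.1],
    [[-0.05,0,0.09],0,0.1],
    [[-0.05,0,0.085],0,0.1],
    [[0,0,0],0,0.1],
    [[0,0,0],0,0.1],
  ],
  grip_force=10,
)

```text
clock: 13.52
eef_pos: [471.9, 241.8, 77.5]
eef_rot: [-3.142, -0.0, -2.77]
wrist_force: [-0.3, 0.4, -0.4]
finger_gap: 17.4
```

Emit:
carry_out(
  deltas=[
    [[-0.04,0,0.06],0,0.1],
    [[0,0,0],0,0.1],
    [[0,0,0],0,0.1],
  ],
)

```text
clock: 13.77
eef_pos: [472.3, 242.0, 77.0]
eef_rot: [-3.142, -0.0, -2.771]
wrist_force: [0.1, -0.6, -0.3]
finger_gap: 17.6
```

Emit:
carry_out(
  deltas=[
    [[-0.02,0,0.04],0,0.1],
    [[0,0,0],0,0.1],
    [[0,0,0],0,0.1],
  ],
)

```text
clock: 14.02
eef_pos: [472.4, 242.0, 76.8]
eef_rot: [-3.142, -0.0, -2.77]
wrist_force: [-3.5, -1.2, 2.9]
finger_gap: 17.4
```

```bash
python3 snap.py wrist s5;  python3 - <<'E'
from h import *
p,d,c=load("s5.npz"); crop(p,150,130,400,280,3,"pics/s5c.png")
E
```

```text
14.0167 [472.43 242.04  76.8 ] [-3.1416e+00 -2.0000e-04 -2.7705e+00] [-3.5  -1.17  2.87] 17.43208307379614 [406.7 215.9 235.6]
```

View pics/s5c.png

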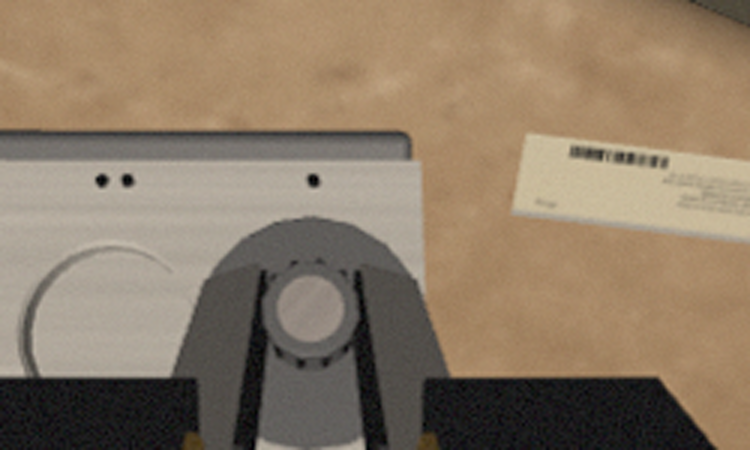

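Emit:
carry_out(
  deltas=[
    [[0.15,0,-0.26],0,0.1],
    [[0.15,0,-0.26],0,0.1],
    [[0,-1.5,0],0,0.1],
    [[0,-1.55,0],0,0.1],
    [[0,-1.5,0],0,0.1],
    [[0,0,0],0,0.1],
    [[0,0,0],0,0.1],
    [[-0.1,0,0.18],0,0.1],
    [[-0.1,0,0.17],0,0.1],
    [[-0.05,0,0.08],0,0.1],
    [[0,0,0],0,0.1],
    [[0,0,0],0,0.1],
  ],
  grip_force=10,
)

```text
clock: 15.07
eef_pos: [488.4, 199.8, 77.4]
eef_rot: [3.142, -0.0, -2.77]
wrist_force: [0.1, -0.2, -0.0]
finger_gap: 17.4
```

```bash
python3 snap.py wrist s6;  python3 - <<'E'
from h import *
p,d,c=load("s6.npz"); crop(p,100,130,400,280,2.6,"pics/s6c.png")
p,d,c=load("s5.npz")
f=lambda a:np.array(a,float)/3+np.array([150,130])+(.5/3-.5)
print('s5 knob',loc(f([(311,309)]),c,38).round(1),'flange edges',loc(f([(311,217),(312,447)]),c,8).round(1))
E
```

```text
15.0667 [488.39 199.78  77.41] [ 3.1416e+00 -3.0000e-04 -2.7701e+00] [ 0.14 -0.16 -0.02] 17.39922061280965 [422.7 173.6 236.3]
s5 knob [[ 0.8 86.6]] flange edges [[-24.   86.6]
 [ 24.9  86.9]]
```

View pics/s6c.png

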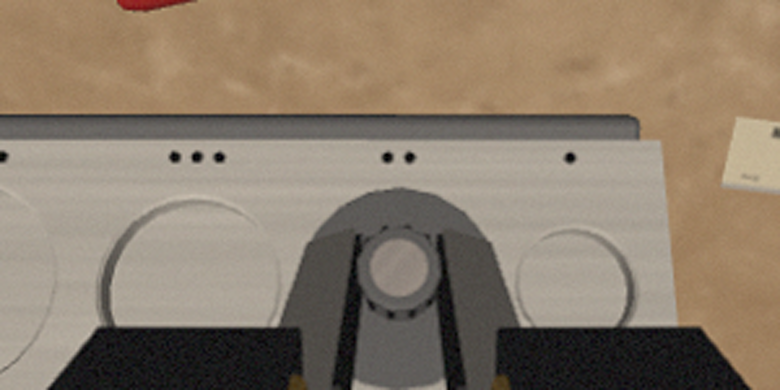

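Emit:
carry_out(
  deltas=[
    [[-0.03,0,0.05],0,0.1],
    [[0,0,0],0,0.1],
    [[0,0,0],0,0.1],
  ],
)

```text
clock: 15.37
eef_pos: [488.8, 199.6, 77.0]
eef_rot: [-3.142, 0.0, -2.77]
wrist_force: [-0.1, 0.4, -0.9]
finger_gap: 17.8
```

Emit:
carry_out(
  deltas=[
    [[-0.02,0,0.04],0,0.1],
    [[0,0,0],0,0.1],
    [[0,0,0],0,0.1],
  ],
)

```text
clock: 15.62
eef_pos: [489.0, 199.6, 76.8]
eef_rot: [-3.142, -0.0, -2.77]
wrist_force: [-2.8, -1.6, 4.4]
finger_gap: 17.7
```

Emit:
carry_out(
  deltas=[
    [[0.15,0,-0.26],0,0.1],
    [[0.15,0,-0.26],0,0.1],
    [[0,-1.8,0],0,0.1],
    [[0,-1.8,0],0,0.1],
    [[0,-1.75,0],0,0.1],
    [[0,0,0],0,0.1],
    [[0,0,0],0,0.1],
    [[-0.1,0,0.18],0,0.1],
    [[-0.1,0,0.17],0,0.1],
    [[-0.07,0,0.12],0,0.1],
    [[0,0,0],0,0.1],
    [[0,0,0],0,0.1],
  ],
  grip_force=10,
)

```text
clock: 16.62
eef_pos: [508.0, 150.1, 77.0]
eef_rot: [3.142, -0.0, -2.77]
wrist_force: [-0.9, 0.6, -1.2]
finger_gap: 17.8
```

```bash
python3 snap.py wrist s7;  python3 - <<'E'
from h import *
p,d,c=load("s7.npz"); crop(p,100,130,400,280,2.6,"pics/s7c.png")
E
```

```text
16.6167 [507.98 150.08  77.01] [ 3.1416e+00 -3.0000e-04 -2.7699e+00] [-0.89  0.59 -1.18] 17.840195067372377 [442.3 123.9 235.9]
```

View pics/s7c.png

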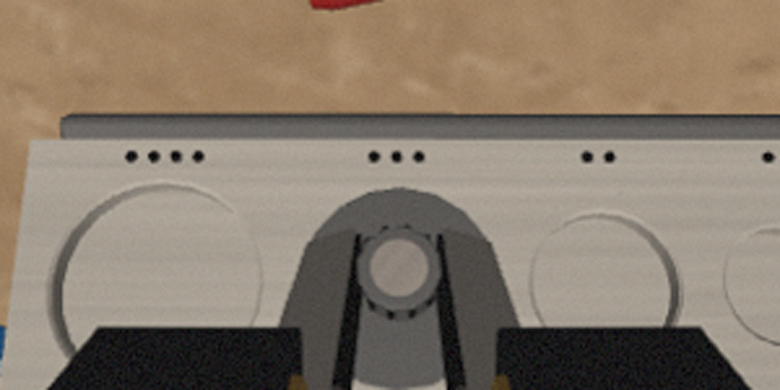

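Emit:
carry_out(
  deltas=[
    [[-0.02,0,0.04],0,0.1],
    [[0,0,0],0,0.1],
    [[0,0,0],0,0.1],
  ],
)

```text
clock: 16.92
eef_pos: [508.2, 149.9, 76.8]
eef_rot: [3.141, -0.0, -2.77]
wrist_force: [-1.4, 1.2, 1.7]
finger_gap: 17.6
```

```bash
python3 - <<'E'
from h import *
p,d,c=load("s7.npz")
f=lambda a:np.array(a,float)/2.6+np.array([100,130])+(.5/2.6-.5)
k=loc(f([(400,268)]),c,38); e=loc(f([(400,189)]),c,8); print('knob',k.round(1),'flange low edge',e.round(1))
w=loc(f([(50,281),(263,281),(160,182)]),c,0); print('rec4',w.round(1))
w=loc(f([(386,157),(131,156),(198,156)]),c,0); print('dots',w.round(1))
p,d,c=load("g1.npz"); f=lambda a:np.array(a,float)/3.6+np.array([145,150])+(.5/3.6-.5)
print('g1 dots',loc(f([(123,74),(177,74),(320,73),(357,73)]),c,0).round(1))
E
```

```text
knob [[  1.1 -11.9]] flange low edge [[-23.4 -11.9]]
rec4 [[  -0.6 -102. ]
 [  -1.   -47. ]
 [ -27.   -75.7]]
dots [[-34.2 -15.7]
 [-34.2 -84.1]
 [-34.3 -66.1]]
g1 dots [[-34.3 -84. ]
 [-34.2 -66.2]
 [-34.4 -19.3]
 [-34.4  -7.2]]
```

Emit:
carry_out(
  deltas=[
    [[-0.01,0,0.03],0,0.1],
    [[0,0,0],0,0.1],
  ],
)

```text
clock: 17.08
eef_pos: [508.3, 149.8, 76.7]
eef_rot: [3.141, -0.0, -2.77]
wrist_force: [-4.8, 0.6, 5.6]
finger_gap: 18.4
```

```bash
python3 - <<'E'
from h import *
a=[]
for n,th in (("g1",'g'),("s7",'s')):
    p,d,c=load(n+".npz"); p=p[:,:,::-1].copy()
    big=cv2.resize(p,None,fx=8,fy=8,interpolation=cv2.INTER_CUBIC)
    for x0,col in ((0,(0,0,255)),(1,(0,255,0))):
        t=np.linspace(0,2*np.pi,200)
        for y0,r in ((-75.0,27),):
            W=G0+np.outer(x0+r*np.cos(t),XS)+np.outer(y0+r*np.sin(t),YG)
            uv=(proj(W,c)+.5)*8-.5
            cv2.polylines(big,[np.round(uv).astype(int)],True,col,1)
    b={'g':(155,165,220,235),'s':(110,190,210,260)}[th]
    cv2.imwrite(f"pics/ov_{n}.png",big[b[1]*8:b[3]*8,b[0]*8:b[2]*8])
E
```

```text
(no output)
```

View pics/ov_g1.png

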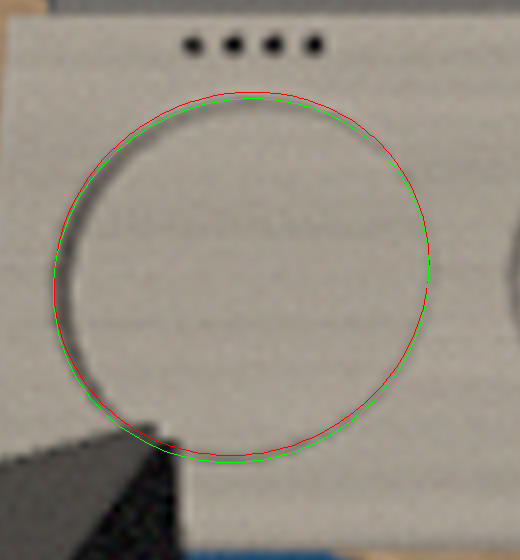

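View pics/ov_s7.png

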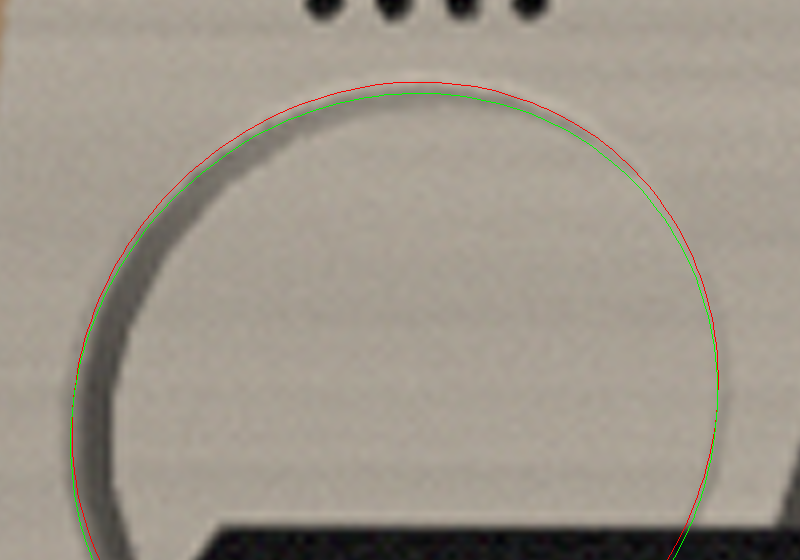

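Emit:
carry_out(
  deltas=[
    [[0.15,0,-0.26],0,0.1],
    [[0.15,0,-0.26],0,0.1],
    [[0.04,-2.1,0.02],0,0.1],
    [[0.04,-2.1,0.025],0,0.1],
    [[0,-2.1,0],0,0.1],
    [[0,0,0],0,0.1],
    [[0,0,0],0,0.1],
    [[-0.1,0,0.18],0,0.1],
    [[-0.1,0,0.17],0,0.1],
    [[0,0,0],0,0.1],
    [[0,0,0],0,0.1],
    [[0,0,0],0,0.1],
  ],
  grip_force=10,
)

```text
clock: 18.08
eef_pos: [529.5, 90.9, 77.7]
eef_rot: [3.142, -0.0, -2.77]
wrist_force: [0.3, 0.2, -0.6]
finger_gap: 17.9
```

```bash
python3 snap.py wrist s8;  python3 - <<'E'
from h import *
p,d,c=load("s8.npz"); crop(p,170,130,340,270,4.5,"pics/s8c.png")
E
```

```text
18.0833 [529.45  90.85  77.65] [ 3.1415e+00 -2.0000e-04 -2.7699e+00] [ 0.32  0.23 -0.58] 17.946989548939026 [463.7  64.6 236.5]
```

View pics/s8c.png

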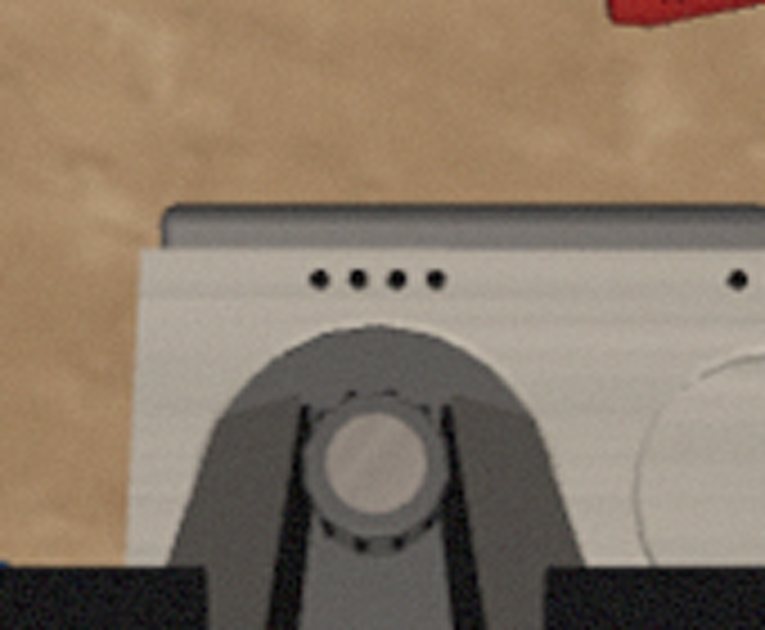

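```bash
python3 - <<'E'
from h import *
p,d,c=load("s8.npz")
f=lambda a:np.array(a,float)/4.5+np.array([170,130])+(.5/4.5-.5)
print('knob',loc(f([(376,463)]),c,39).round(1),'low edge',loc(f([(378,326)]),c,9).round(1),'dots',loc(f([(319,279),(435,279)]),c,0).round(1))
E
```

```text
knob [[  0.2 -75.1]] low edge [[-24.4 -74.9]] dots [[-34.1 -84. ]
 [-34.2 -66. ]]
```

Emit:
carry_out(
  deltas=[
    [[-0.06,0,0.1],0,0.1],
    [[-0.05,0,0.09],0,0.1],
    [[-0.05,0,0.09],0,0.1],
    [[0,0,0],0,0.1],
    [[0,0,0],0,0.1],
  ],
)

```text
clock: 18.55
eef_pos: [531.1, 91.0, 74.8]
eef_rot: [3.142, -0.0, -2.77]
wrist_force: [-0.1, 0.4, -0.3]
finger_gap: 17.6
```

Emit:
carry_out(
  deltas=[
    [[-0.05,0,0.09],0,0.1],
    [[-0.05,0,0.09],0,0.1],
    [[-0.05,0,0.09],0,0.1],
    [[-0.05,0,0.08],0,0.1],
    [[0,0,0],0,0.1],
    [[0,0,0],0,0.1],
  ],
)

```text
clock: 19.05
eef_pos: [532.9, 91.7, 71.3]
eef_rot: [3.142, -0.0, -2.77]
wrist_force: [-0.2, -0.7, -0.2]
finger_gap: 17.4
```

Emit:
carry_out(
  deltas=[
    [[-0.05,0,0.08],0,0.1],
    [[0,0,0],0,0.1],
    [[0,0,0],0,0.1],
  ],
)

```text
clock: 19.3
eef_pos: [533.4, 91.9, 70.6]
eef_rot: [3.142, -0.0, -2.77]
wrist_force: [0.1, -0.2, -0.2]
finger_gap: 17.9
```

Emit:
carry_out(
  deltas=[
    [[-0.04,0,0.06],0,0.1],
    [[0,0,0],0,0.1],
    [[0,0,0],0,0.1],
  ],
)

```text
clock: 19.55
eef_pos: [533.8, 92.1, 70.0]
eef_rot: [-3.142, 0.0, -2.77]
wrist_force: [0.7, 0.1, -1.1]
finger_gap: 18.0
```

Emit:
carry_out(
  deltas=[
    [[-0.02,0,0.04],0,0.1],
    [[0,0,0],0,0.1],
    [[0,0,0],0,0.1],
  ],
)

```text
clock: 19.8
eef_pos: [534.0, 92.1, 69.6]
eef_rot: [3.142, -0.0, -2.77]
wrist_force: [0.4, -0.1, -0.6]
finger_gap: 17.7
```

Emit:
carry_out(
  deltas=[
    [[-0.02,0,0.04],0,0.1],
    [[0,0,0],0,0.1],
    [[0,0,0],0,0.1],
  ],
)

```text
clock: 20.05
eef_pos: [534.1, 92.2, 69.4]
eef_rot: [-3.142, -0.0, -2.771]
wrist_force: [-3.6, -1.1, 5.0]
finger_gap: 17.8
```

Emit:
carry_out(
  deltas=[
    [[-0.02,0,0.03],0,0.1],
    [[0,0,0],0,0.1],
    [[0,0,0],0,0.1],
  ],
)

```text
clock: 20.3
eef_pos: [534.2, 92.2, 69.4]
eef_rot: [-3.142, -0.0, -2.77]
wrist_force: [-5.1, -1.6, 9.6]
finger_gap: 17.5
```

```bash
python3 snap.py wrist s9;  python3 - <<'E'
from h import *
p,d,c=load("s9.npz"); crop(p,170,130,340,270,4.5,"pics/s9c.png")
E
```

```text
20.3 [534.2   92.24  69.37] [-3.1415e+00 -4.0000e-04 -2.7704e+00] [-5.09 -1.6   9.58] 17.537156616138358 [468.5  66.1 228.2]
```

View pics/s9c.png

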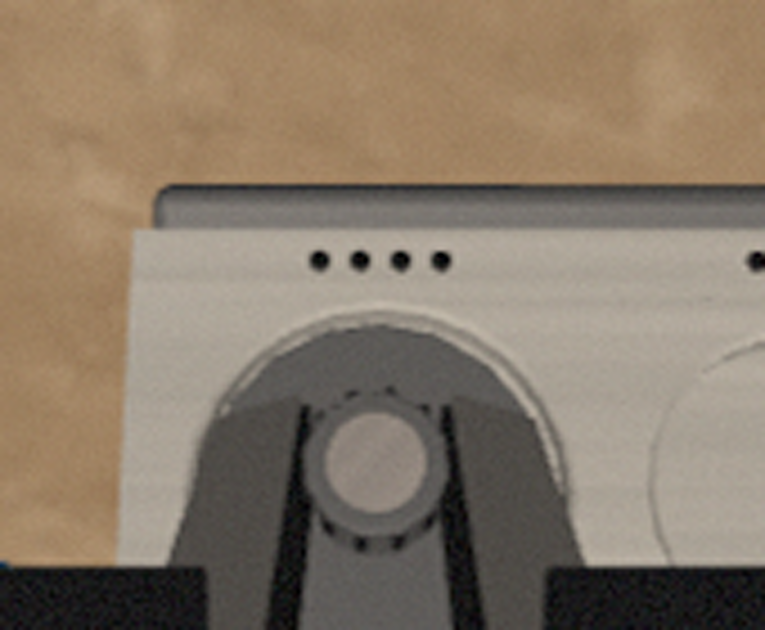

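Emit:
carry_out(
  deltas=[
    [[0.01,0,-0.02],0,0.1],
    [[0.005,0,-0.01],0,0.1],
    [[0,0,0],0,0.1],
  ],
  grip_force=3,
)

```text
clock: 20.6
eef_pos: [534.3, 92.3, 69.3]
eef_rot: [-3.142, 0.0, -2.77]
wrist_force: [-1.1, -0.1, 3.6]
finger_gap: 18.2
```

Emit:
carry_out(
  deltas=[
    [[0,0,0],0,0.21],
    [[0,0,0],0,0.24],
    [[0,0,0],0,0.3],
    [[0,0,0],0,0.38],
    [[0,0,0],0,0.45],
    [[0,0,0],0,0.45],
    [[0,0,0],0,0.45],
  ],
)

```text
clock: 21.18
eef_pos: [534.2, 92.2, 69.2]
eef_rot: [-3.142, -0.0, -2.77]
wrist_force: [0.1, 0.2, -0.4]
finger_gap: 41.9
```

```bash
python3 snap.py wrist s10;  python3 - <<'E'
from h import *
p,d,c=load("s10.npz"); crop(p,170,130,340,270,4.5,"pics/s10c.png")
E
```

```text
21.1833 [534.19  92.23  69.16] [-3.1416 -0.     -2.7705] [ 0.09  0.23 -0.4 ] 41.87096579280881 [468.5  66.1 228. ]
```

View pics/s10c.png

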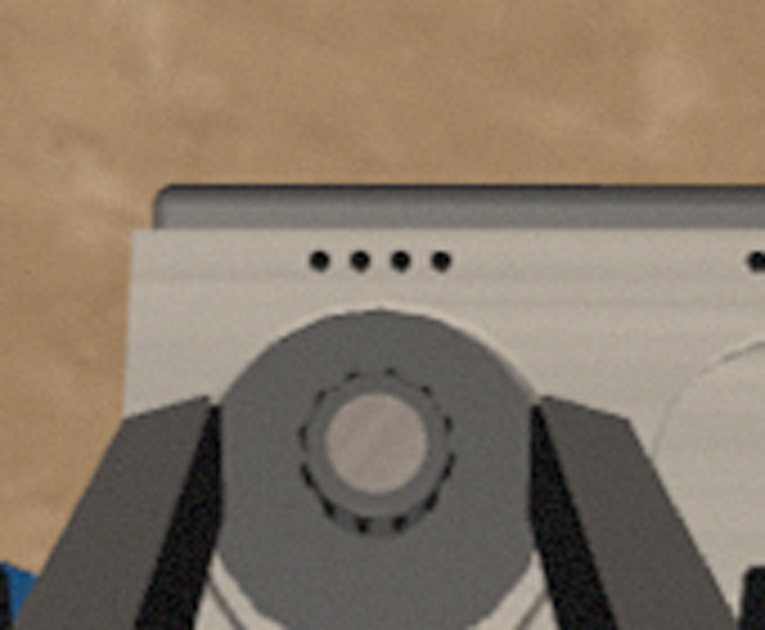

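Emit:
carry_out(
  deltas=[
    [[0,0,-0.5],0,0.45],
    [[0,0,-1.5],0,0.45],
    [[0,0,-2.5],0,0.45],
    [[0,0,-3],0,0.45],
    [[0,0,-3],0,0.45],
    [[0,0,-3],0,0.45],
    [[1,0,-2],0,0.45],
    [[1,0,-1],0,0.45],
    [[0,0,0],0,0.45],
    [[0,0,0],0,0.45],
    [[0,0,0],0,0.45],
  ],
)

```text
clock: 22.15
eef_pos: [515.6, 85.1, 233.3]
eef_rot: [3.141, -0.001, -2.771]
wrist_force: [0.2, -0.2, -0.8]
finger_gap: 41.9
```

```bash
python3 snap.py wrist e1; python3 snap.py scene e2; python3 - <<'E'
from h import *
p,d,c=load("e1.npz"); crop(p,130,120,330,270,4,"pics/e1c.png")
P=cloud(d,c); print('pts')
Q=P[120:330,100:400].reshape(-1,3); 
k=Q-G0; u,v,w=k@XS,k@YG,k@NG
m=(np.hypot(u-(-1),v+75)<24)&(np.hypot(u+1,v+75)>11)&(w<5)&(w>-9); A=np.c_[u[m],v[m],np.ones(m.sum())]; s=np.linalg.lstsq(A,w[m],rcond=None)[0]; print('flange top plane slope deg',np.degrees(s[:2]).round(2),'height at centre',(s[2]-s[0]*1-75*s[1]).round(2),m.sum(), 'w face', np.nanmedian(w[(abs(u)<35)&(abs(v+39)<4)&(abs(w)<4)]))
m=(np.hypot(u+1,v+75)<20)&(w>22); print('knob top', np.median(w[m]).round(1),u[m].mean().round(1),v[m].mean().round(1))
p,d,c=load("e2.npz"); crop(p,190,130,370,370,2.5,"pics/e2c.png")
E
```

```text
22.15 [515.56  85.06 233.34] [ 3.1413e+00 -1.1000e-03 -2.7705e+00] [ 0.2  -0.16 -0.82] 41.866111624409164 [450.   58.9 392.3]
22.2 [515.54  85.09 233.13] [ 3.1411e+00 -1.6000e-03 -2.7705e+00] [ 0.01 -0.62 -0.47] 42.065698558832594 [ 142.4 -773.  1026.9]
pts
flange top plane slope deg [-0.3   0.07] height at centre -0.02 914 w face 0.12550141230556264
knob top 29.9 -0.5 -75.1
```

View pics/e1c.png

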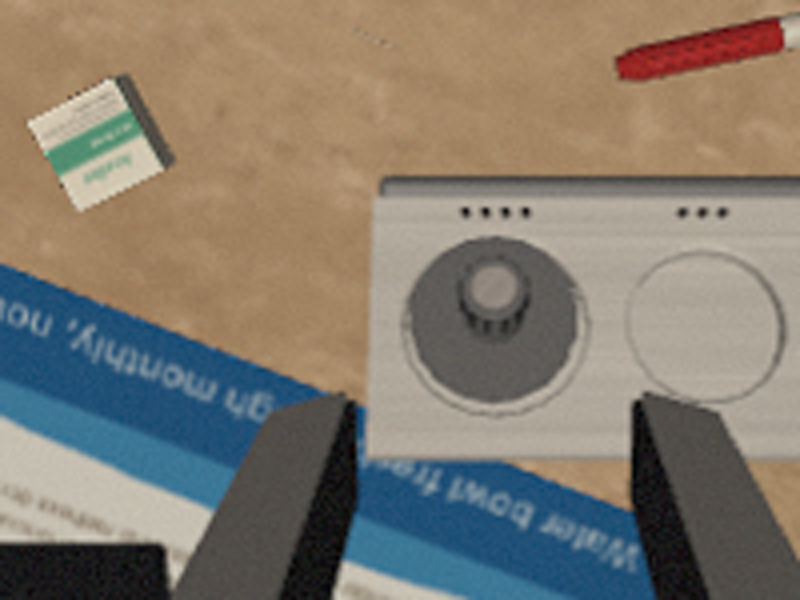

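View pics/e2c.png

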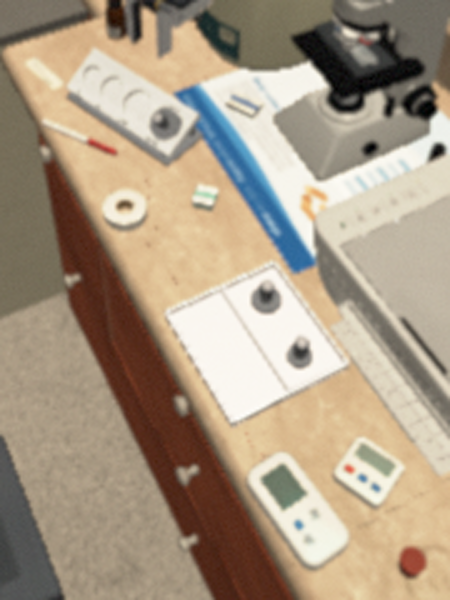

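The cap lies flat and flush in recess 4: its flange top is within 0.3° of the face and level with it to about 0.1 mm. The spares and bystanders look as they did, and the gripper is clear.

```bash
python3 -c "
from cell import workorder; print(workorder.sign_off())"
```

```text
the job is handed in; nothing more can be done
None
```

The front cap is the 50 mm one. It dropped into recess 4, the largest at 54 mm, and lies flat on that recess's floor.

- **Squaring the cap:** the moves could not tilt the tool. I gripped the knob lightly (4 N) and pivoted the cap against the face at recess 1 until it sat square at 30°, then gripped it more firmly.
- **Touches:** the cap touched recesses 1, 2 and 3 in turn with about 5 to 7 N each and rested on the rim each time. It then entered recess 4 with no resistance. The highest force reading was about 11 N, on the floor of recess 4, and I eased that off before letting go.
- **Last checks:** the flange top is level with the gauge face to about 0.1 mm, within 0.3° of its slope, and the knob stands 30 mm above it. On release the cap slid about 2 mm down to the lower wall of the recess, still flat.
- **Other objects:** in the last scene picture, the two spare caps and the other objects in view look unmoved. I compared the pictures by eye and did not measure it. The pot was outside the enlarged view.
- **Hand-in:** the gripper is clear, about 160 mm above the gauge. The job was handed in at about 22 s.

The camera's heights read about 2 mm high against the tray's known sizes. I therefore took the contact heights from the force readings and used the same camera to align the cap with each recess.

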